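# Seat a sauce canister's end plug and tug-test it

### The arm

A 6-joint arm with a two-finger parallel gripper is mounted at the origin on the work surface. World frame = base frame: x ahead of the robot, y to its left, z up, the work surface at z = 0. Lengths are in m, angles in rad, forces in N, time in s.
With the tool pointing down it reaches from about 0.25 to 0.8 m from the base axis. Payload 3.9 kg.
Tool frame: the origin (TCP) lies at the very end of the fingers, on their centre line; the grasp point (between the pads) lies 19 mm behind it; y points along the fingers, x is the direction in which the jaws open and shut, and the axes are right-handed (so a half turn about y gives the same grasp; the last joint's range is limited). The gripper opens to 85 mm and grips with 20 to 120 N. Pads are 22 mm wide; open, the fingers measure 114 mm over their backs; the gripper's body (76 mm by 85 mm) begins 54 mm behind the grasp point. The pads swing forward as they close: fully open they stand 13 mm farther back than shut.
Start: joints at [-1.298, 0.26, -0.138, 1.173, 0, 1.571], TCP at [0.141, -0.506, 0.231] pointing down, gripper open.
Joint ranges: [-2.78, 2.78], [-0.83, 1.72], [-1.28, 1.37], [-1.9, 2.12], [-1.57, 1.48], [-3.14, 3.14]. Speed limits (rad/s): [2.57, 2.57, 3.14, 3.14, 3.14, 3.14].

### API

Orientations are given as a unit quaternion [w, x, y, z].
In Python, from bench import telemetry, camera, arm gives the robot as it stands.
- The arm moves only by the tool apply_moves, never from a script. Its argument "commands" is a list that holds one entry, the list of rows, each a list of 7 numbers: the opening, from 0 (shut) to 1 (fully open), then the shift along the tool's x, y, z in units of 30 mm (1.0 is 30 mm), then the turn, a rotation vector about the tool's x, y, z in units of 5 degrees (1.0 is 5 degrees). In form: [[[jaw, x, y, z, wx, wy, wz], ...]]. A call has 1 to 5 rows; each row shifts and turns the commanded pose from where the row before left it, along the tool's axes as they then stand; what a row does not reach is not made up. A row lasts 1/10 s, in which the tool goes at most 50 mm and 8.59 degrees, less where a joint would pass 70% of its speed; a pose out of reach is approached as far as the arm can. A call is refused whole if a number of a shift passes 1 or a number of a turn 1, either way. A call with a gripper value outside its range is refused whole. The fingers move at their own pace and stop on an object; the grip force is fixed at half the most. Time passes only in rows, so rows that do not move let the fingers close. It gives the time, the measured TCP pose, the force and the opening at its end, in the units of the state.
- telemetry.sense(): the state, without advancing time (a new reading comes with each control period).
- camera(name): name is "scene" or "top"; returns a dict with "color" (480x640x3 uint8, red, green, blue), "mtx" (3x3 intrinsics, pixels), "k1" (the pictures are not rectified: a ray, as slopes to the right and down, at radius r is drawn at 1 + k1 r^2 times it, then the intrinsics apply), "R" (3x3) and "t" (3): a world point X has camera coordinates R X + t. Camera axes: x right, y down, z forward; pixel columns grow to the right and rows downward; lengths in m; the calibration is good to about 2 mm. A picture is of the moment at which its call begins. There is no depth.
- arm.close_job(): hands the job in, once; it reports no verdict.
The state is a dict: "t": time; "q": joint angles; "dq": joint speeds; "effort": joint torques, N m; "ee_pos": TCP position; "tool_rot": TCP orientation; "contact_force": force on the tool from outside, world axes, zero at the start; "moment": the same for the moment, N m; "opening": finger opening in m.
Only numpy, scipy, OpenCV 4.12 (cv2) and the standard library are available. Lean on these libraries where they do the work, as an engineer would, in place of code of your own. Each camera call takes 0.05 s, during which the arm holds its last target.

### The job

One of the three sauce canisters has its white end plug standing proud. Press that plug straight down until it is fully home on the rim (it is a tight fit; do not bottom out the canister's sprung holder), then take its knob and tug it straight up with about 10 N for a good second to confirm that it is retained, never as hard as 14 N. Leave it home and let go; leave the other two canisters and everything else on the counter alone.

Things in the scene. Friction and masses are not known exactly. Their poses are not given: they have to be found in the camera images.
- holder_a: station of the canister whose plug starts proud; may be any of the three places, all alike: square steel foot 104 x 104 x 10 mm fixed to the counter, on it a steel cup 90 mm across reaching 50 mm above the counter, in it a bare metal canister 76 mm across. Origin: centre of the foot's underside, at counter height; z up.
- rim_a (a point): centre of that canister's top rim (79 mm across), 124 mm above the counter when nothing presses or pulls on it. The canister is captive in its cup on a stiff spring: pushed or pulled it gives a few mm straight down or up and returns when let go; it bottoms out under about 30 N. It does not come out, turn or tip.
- knob_a (a point): centre (half-way up) of the proud plug's knob, a plain upright round knob 26 mm across, 36 mm tall, that may be gripped hard. It stands on the plug's white flange, 62 mm across, 6 mm thick. With the plug home this point is 24 mm above the rim centre; at the start 8 to 14 mm higher than that.
- flange_a (a point): centre of the underside of the proud plug's flange; lies on the rim when home. Below it a black rubber skirt slides in the canister, straight up or down only. The press fit slides at about 16 N either way: a push goes on sliding at that force, and the force rises well past it once the plug is home; a pull of 16 N would draw the plug out.
- knob_b (a point): centre of the same knob on a second, identical canister, whose plug is already home: leave alone.
- knob_c (a point): centre of the same knob on the third canister, whose plug is already home: leave alone.
- shaker: steel shaker, 48 mm across, 76 mm tall; loose bystander, origin at the centre of its underside
- bun: burger bun top, 100 mm across, 42 mm high; loose bystander, origin at the centre of its underside
- cutter: thin steel cutting ring, 84 mm across, 35 mm high; loose bystander, origin at the centre of its underside
- sauce_cup: small white open cup, 64 mm across, 35 mm high; loose bystander, origin at the centre of its underside
- squeeze: clear squeeze bottle with white cap, 60 mm across, 170 mm tall; loose bystander, origin at the centre of its underside

How it is judged:
By the outcome, as a careful person would: the job done as asked, in the order asked, and still so for the second after the job is handed in, with the robot touching nothing.
It also fails if it takes over 72 s, if anything falls off the work surface, if the arm or the gripper's body presses on something with over 40 N, if the wrist force passes 120 N, or if a joint passes its speed limit or range.

## Working session

There is one attempt and no reset: what is moved stays moved. The work goes in short steps, Python scripts to look and compute and a tool call to move; the robot and the scene stay as the last step left them, time stands still between calls to the robot, and variables do not carry over. Pictures are saved under pics/ and viewed, and the job is handed in when it is done.

Besides the shell and the picture viewer there is one more tool, called after "Call:" by a JSON object that holds its "name" and its "arguments", one argument or row to a line. apply_moves: Moves the arm, as the interface text tells. Its arguments: {"type":"object","properties":{"commands":{"type":"array"}},"required":["commands"]}

```bash
ls; mkdir -p pics; python3 - <<'E'
from bench import telemetry, camera, arm
import cv2
print(telemetry.sense())
for n in("scene","top"):
    c=camera(n); cv2.imwrite(f"pics/{n}0.png",c["color"][:,:,::-1]); print(n,c["mtx"],c["k1"],c["R"],c["t"])
E
```

```text
pics
{'t': 0.0, 'q': array([-1.29797782e+00,  2.60676101e-01, -1.39394239e-01,  1.17272323e+00,
        2.83908994e-05,  1.57078175e+00]), 'dq': array([-4.45132728e-05, -5.95247065e-04,  1.15037867e-03,  1.74456649e-04,
        3.32294709e-04, -2.98530499e-04]), 'effort': array([ 2.18496069e-03, -4.05680108e+01,  2.53919828e+01,  1.85477897e-02,
        1.33566459e-04, -6.69848006e-06]), 'ee_pos': array([ 0.14127859, -0.50490248,  0.23045956]), 'tool_rot': array([ 0.56378624, -0.56291669,  0.42791423, -0.42680122]), 'contact_force': array([ 0.25354915, -0.04455136, -0.91915806]), 'moment': array([ 0.00965678, -0.05936988,  0.04931225]), 'opening': 0.08510874265691865}
scene [[461.43653792   0.         312.19849264]
 [  0.         461.43653792 245.99365692]
 [  0.           0.           1.        ]] -0.0036729237506030383 [[ 0.76564755  0.6429534   0.01986837]
 [ 0.45127978 -0.51487369 -0.72887011]
 [-0.45839982  0.56702381 -0.68436365]] [-0.42293936 -0.16302947  1.18428514]
top [[534.5204894    0.         327.23251919]
 [  0.         534.5204894  234.46780247]
 [  0.           0.           1.        ]] -0.013373314968929751 [[ 0.00402175 -0.99998966  0.00212064]
 [-0.99547172 -0.00420497 -0.09496507]
 [ 0.09497301 -0.00172911 -0.99547835]] [-0.02213634  0.54232486  1.17165031]
```

View pics/scene0.png

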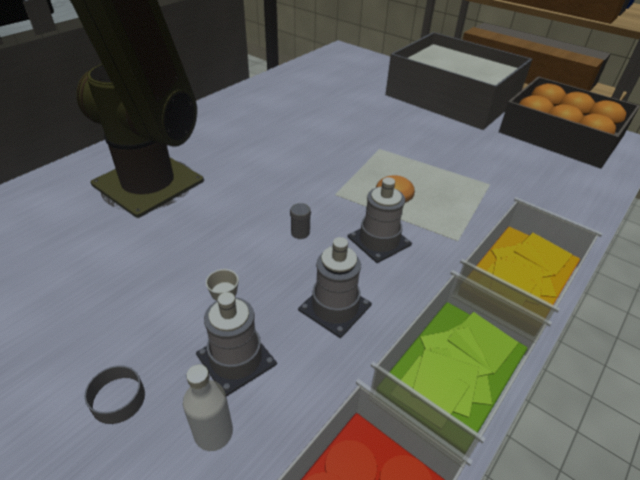

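View pics/top0.png

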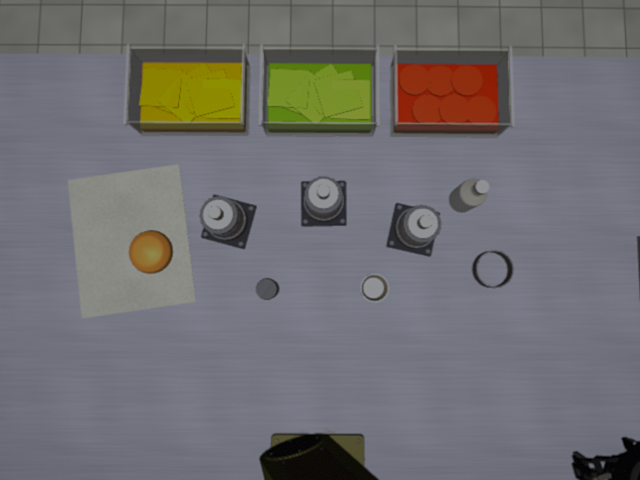

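```bash
python3 - <<'E'
import cv2,numpy as np
s=cv2.imread("pics/scene0.png");t=cv2.imread("pics/top0.png")
def cr(im,x,y,w=80,h=110): return cv2.resize(im[y:y+h,x:x+w],None,fx=3.3,fy=3.3,interpolation=cv2.INTER_CUBIC)
a=np.hstack([cr(s,345,170),cr(s,300,230),cr(s,192,285)])
cv2.imwrite("pics/sz.png",np.clip(a*1.6,0,255))
b=np.hstack([cr(t,180,170,80,90),cr(t,283,160,80,90),cr(t,375,185,80,90)])
cv2.imwrite("pics/tz.png",np.clip(b*1.6,0,255)); print(a.shape,b.shape)
E
```

```text
(363, 792, 3) (297, 792, 3)[ WARN:0@0.090] global loadsave.cpp:1063 imwrite_ Unsupported depth image for selected encoder is fallbacked to CV_8U.
```

View pics/sz.png

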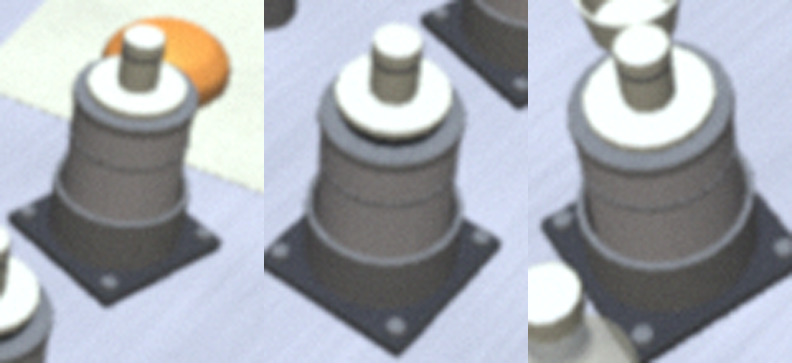

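View pics/tz.png

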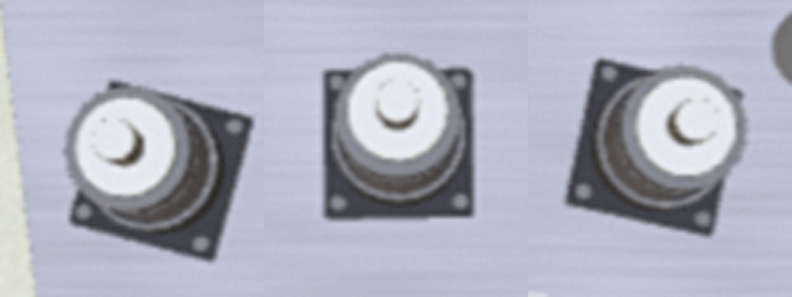

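```bash
cat > h.py <<'E'
import numpy as np,cv2
from bench import telemetry,camera,arm
def ray(c,px):
    K,k=c["mtx"],np.array([c["k1"],0,0,0,0.])
    p=cv2.undistortPoints(np.array([[px]],float),K,k)[0,0]
    d=c["R"].T@np.array([p[0],p[1],1]); return -c["R"].T@c["t"],d
def plane(c,px,z):
    o,d=ray(c,px); return o+d*(z-o[2])/d[2]
def tri(r1,r2):
    (a,u),(b,v)=r1,r2
    s=np.linalg.lstsq(np.stack([u,-v],1),b-a,rcond=None)[0]
    p,q=a+s[0]*u,b+s[1]*v; return (p+q)/2,np.linalg.norm(p-q)
def proj(c,X):
    p=c["R"]@np.asarray(X)+c["t"];x=p[:2]/p[2];x=x*(1+c["k1"]*x@x);return c["mtx"][:2,:2]@x+c["mtx"][:2,2]
E
python3 - <<'E'
from h import *
S=camera("scene");T=camera("top")
X,e=tri(ray(S,(340.3,242.7)),ray(T,(323.6,190.9))); print("knob top",X,e)
# foot from corners (z=.010)
cs=[(301.6,181.2),(346.6,181.2),(346.6,225.2),(301.6,225.2)]
P=[plane(T,c,.01) for c in cs]; print(np.round(P,4),np.mean(P,0))
# flange blob in top
g=cv2.cvtColor(T["color"],cv2.COLOR_RGB2HSV)
for name,c,box in(("top",T,(283,160,80,60)),("scene",S,(310,230,60,60))):
    x,y,w,h=box; im=c["color"][y:y+h,x:x+w]; m=(im.min(2)>np.quantile(im.min(2),.8)).astype(np.uint8)
    g=im.min(2); 
    for th in(150,170,190):
        m=(g>th).astype(np.uint8); n,l,st,ce=cv2.connectedComponentsWithStats(m); 
        print(name,th,[(st[i].tolist(),(ce[i]+[x,y]).round(1).tolist()) for i in range(1,n) if st[i,4]>25])
for z in(.166+.008,.18): 
  print(z,plane(T,(323.6,190.9),z),plane(S,(340.3,242.7),z))
E
```

```text
knob top [ 0.61640454 -0.01087166  0.17299904] 0.0037599475288562214
[[ 0.6663  0.0393  0.01  ]
 [ 0.6668 -0.0638  0.01  ]
 [ 0.5653 -0.0639  0.01  ]
 [ 0.5648  0.0384  0.01  ]] [ 0.61580252 -0.01249138  0.01      ]
top 150 []
top 170 []
top 190 []
scene 150 [([24, 8, 13, 8, 84], [340.0, 241.5]), ([12, 18, 34, 21, 346], [338.8, 259.7])]
scene 170 []
scene 190 []
0.17400000000000002 [ 0.61478511 -0.01211215  0.174     ] [ 0.61825626 -0.01030861  0.174     ]
0.18 [ 0.61371546 -0.01214502  0.18      ] [ 0.62192903 -0.01570595  0.18      ]
```

```bash
cat >> h.py <<'E'
from scipy.spatial.transform import Rotation as Ro
def rot(s): w,x,y,z=s["tool_rot"]; return Ro.from_quat([x,y,z,w])
def st(target=None):
    s=telemetry.sense(); R=rot(s).as_matrix(); print("t",round(s["t"],2),"p",s["ee_pos"].round(4),"F",s["contact_force"].round(2),"M",s["moment"].round(2),"op",round(s["opening"],4)); print("q",s["q"].round(2)); print(R.round(3))
    if target is not None: print("units",(R.T@(np.array(target)-s["ee_pos"])/.03).round(2))
E
python3 -c "
from h import *; st([.615,-.012,.23])
S=camera('scene');T=camera('top')
for px in ((217,213),(424,222)): print(plane(T,px,.166))
print(plane(T,(481,187),.17))"
```

```text
t 0.2 p [ 0.1413 -0.5052  0.2307] F [-0.74 -0.18 -0.31] M [-0.02  0.03 -0.05] op 0.0857
q [-1.3   0.26 -0.14  1.17 -0.    1.57]
[[ 0.269 -0.     0.963]
 [-0.963  0.001  0.269]
 [-0.001 -1.    -0.   ]]
units [-11.58   0.04  19.63]
[0.57091672 0.19930101 0.166     ]
[ 0.55468436 -0.21143929  0.166     ]
[ 0.62483168 -0.3252406   0.17      ]
```

Call:
{"name": "apply_moves", "arguments": {
  "commands": [
    [[1,-0.55,0,0.95,0,0,0],[1,-0.55,0,0.95,0,0,0],[1,-0.55,0,0.95,0,0,0],[1,-0.55,0,0.95,0,0,0],[1,-0.55,0,0.95,0,0,0]]
  ]
}}

```text
t: 0.8
ee_pos: [0.2571, -0.3867, 0.2313]
tool_rot: [0.563, -0.563, 0.427, -0.428]
contact_force: [0.7, -0.3, -0.2]
opening: 0.0852
```

Call:
{"name": "apply_moves", "arguments": {
  "commands": [
    [[1,-0.55,0,0.95,0,0,0],[1,-0.55,0,0.95,0,0,0],[1,-0.55,0,0.95,0,0,0],[1,-0.55,0,0.95,0,0,0],[1,-0.55,0,0.95,0,0,0]]
  ]
}}

```text
t: 1.3
ee_pos: [0.3722, -0.2688, 0.2314]
tool_rot: [-0.563, 0.563, -0.427, 0.427]
contact_force: [1.4, -0.3, -0.3]
opening: 0.0854
```

```bash
python3 -c "
from h import *; st([.615,-.012,.23])"
```

```text
t 1.3 p [ 0.3722 -0.2688  0.2314] F [ 1.39 -0.31 -0.29] M [ 0.    0.04 -0.01] op 0.0854
q [-0.63  0.15 -0.28  1.14 -0.    2.24]
[[ 0.269  0.     0.963]
 [-0.963 -0.     0.269]
 [ 0.    -1.     0.   ]]
units [-6.06  0.05 10.1 ]
```

Call:
{"name": "apply_moves", "arguments": {
  "commands": [
    [[1,-0.6,0,1,0,0,0],[1,-0.6,0,1,0,0,0],[1,-0.6,0,1,0,0,0],[1,-0.6,0,1,0,0,0],[1,-0.6,0,1,0,0,0]]
  ]
}}

```text
t: 1.8
ee_pos: [0.4925, -0.1416, 0.2314]
tool_rot: [-0.563, 0.563, -0.427, 0.427]
contact_force: [0.3, -0.4, 0.4]
opening: 0.0853
```

Call:
{"name": "apply_moves", "arguments": {
  "commands": [
    [[1,-0.6,0,1,0,0,0],[1,-0.6,0,1,0,0,0],[1,-0.6,0,1,0,0,0],[1,-0.6,0,1,0,0,0],[1,-0.6,0,1,0,0,0]]
  ]
}}

```text
t: 2.3
ee_pos: [0.6127, -0.0145, 0.2312]
tool_rot: [-0.563, 0.563, -0.427, 0.427]
contact_force: [0.5, -0.4, -1.3]
opening: 0.0852
```

```bash
python3 - <<'E'
from h import *
S=camera("scene");T=camera("top")
st([.615,-.012,.23])
cv2.imwrite("pics/s1.png",cv2.resize(S["color"][150:350,230:450,::-1],None,fx=3,fy=3))
cv2.imwrite("pics/t1.png",cv2.resize(T["color"][130:290,230:430,::-1],None,fx=3,fy=3))
E
```

```text
t 2.4 p [ 0.6146 -0.0126  0.2305] F [ 0.03 -0.03  0.07] M [-0.03  0.04 -0.03] op 0.0854
q [-0.02  0.42  0.09  1.25  0.    2.84]
[[ 0.273  0.001  0.962]
 [-0.962  0.001  0.273]
 [-0.001 -1.     0.002]]
units [-0.02  0.02  0.02]
```

View pics/s1.png

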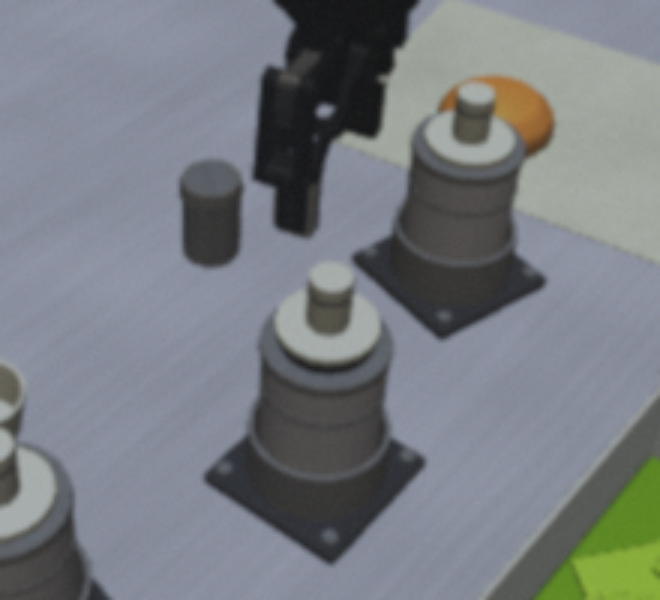

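View pics/t1.png

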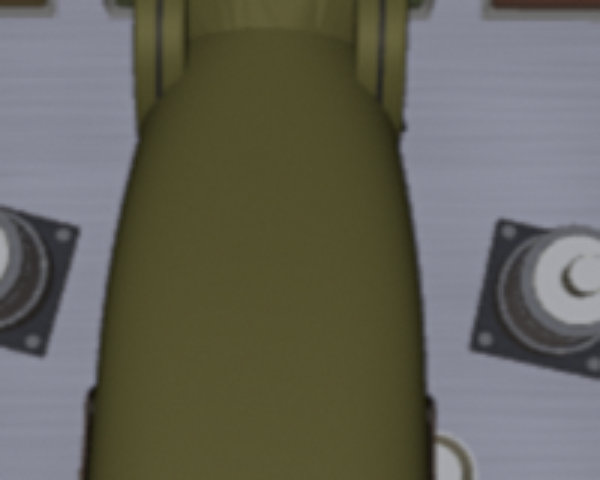

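```bash
python3 - <<'E'
from h import *
S=camera("scene"); p=telemetry.sense()["ee_pos"]
for dz in(0,.013): 
  for o in(-.0425,0,.0425): print(dz,o,((proj(S,p+[o*.273,-o*.962,dz])-[230,150])*3).round())
for z in (.174,.178): print(((proj(S,[.615,-.012,z])-[230,150])*3).round())
E
```

```text
0 -0.0425 [354. 155.]
0 0 [325. 199.]
0 0.0425 [294. 247.]
0.013 -0.0425 [355. 136.]
0.013 0 [326. 180.]
0.013 0.0425 [295. 228.]
[324. 277.]
[325. 272.]
```

Call:
{"name": "apply_moves", "arguments": {
  "commands": [
    [[1,0,0.55,0.05,0,0,0],[1,0,0.55,0,0,0,0],[1,0,0.55,0,0,0,0],[1,0,0.55,0,0,0,0],[1,0,0.4,0,0,0,0]]
  ]
}}

```text
t: 2.95
ee_pos: [0.6119, -0.0163, 0.1523]
tool_rot: [-0.563, 0.564, -0.428, 0.427]
contact_force: [-0.7, 0.1, -0.2]
opening: 0.0857
```

```bash
python3 - <<'E'
from h import *
S=camera("scene"); st([.616,-.011,.15])
cv2.imwrite("pics/s2.png",cv2.resize(S["color"][190:310,270:400,::-1],None,fx=5,fy=5,interpolation=2))
E
```

```text
t 3.0 p [ 0.6109 -0.0162  0.1504] F [-0.56 -0.31 -1.06] M [ 0.03  0.07 -0.01] op 0.0853
q [-0.03  0.45 -0.06  1.06 -0.    2.84]
[[ 0.268 -0.005  0.963]
 [-0.963 -0.     0.268]
 [-0.001 -1.    -0.005]]
units [-0.12  0.01  0.21]
```

View pics/s2.png

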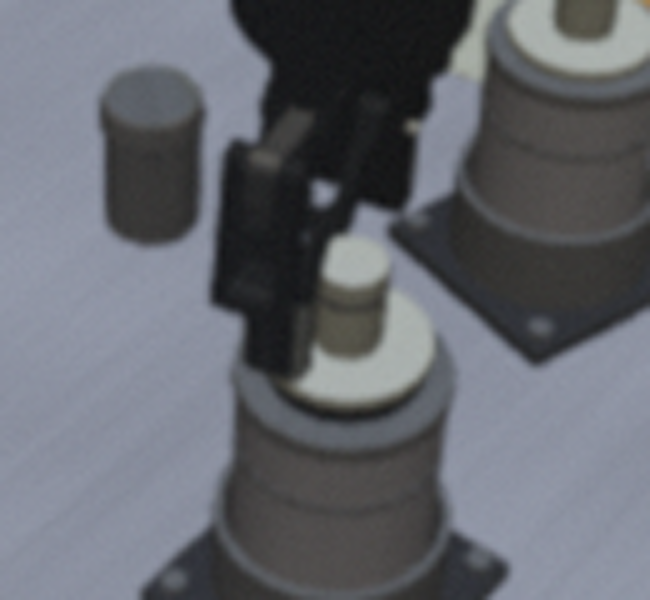

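Call:
{"name": "apply_moves", "arguments": {
  "commands": [
    [[1,-0.1,0,0.2,0,0,0],[1,0,0,0,0,0,0]]
  ]
}}

```text
t: 3.2
ee_pos: [0.6194, -0.0106, 0.1542]
tool_rot: [0.564, -0.563, 0.427, -0.428]
contact_force: [0.8, 0.3, -0.1]
opening: 0.0851
```

```bash
python3 -c "
from h import *; st([.616,-.011,.15])"
```

```text
t 3.2 p [ 0.6194 -0.0106  0.1542] F [ 0.8   0.33 -0.11] M [ 0.02 -0.01  0.  ] op 0.0851
q [-0.02  0.46 -0.04  1.07  0.    2.85]
[[ 0.27   0.002  0.963]
 [-0.963  0.     0.27 ]
 [ 0.    -1.     0.002]]
units [-0.02  0.14 -0.11]
```

Call:
{"name": "apply_moves", "arguments": {
  "commands": [
    [[1,0,0,0,0,0,0],[1,0,0,0,0,0,0],[1,0,0,0,0,0,0]]
  ]
}}

```text
t: 3.5
ee_pos: [0.6186, -0.0108, 0.1538]
tool_rot: [0.564, -0.563, 0.427, -0.428]
contact_force: [0.9, 0.2, 0.5]
opening: 0.0858
```

```bash
python3 -c "
from h import *; st([.616,-.011,.15])"
```

```text
t 3.5 p [ 0.6186 -0.0108  0.1538] F [0.92 0.19 0.54] M [ 0.05  0.03 -0.03] op 0.0858
q [-0.02  0.46 -0.04  1.07 -0.    2.85]
[[ 0.27   0.001  0.963]
 [-0.963 -0.     0.27 ]
 [ 0.    -1.     0.001]]
units [-0.02  0.13 -0.08]
```

Call:
{"name": "apply_moves", "arguments": {
  "commands": [
    [[1,0,0.12,-0.08,0,0,0],[1,0,0,0,0,0,0],[1,0,0,0,0,0,0],[1,0,0,0,0,0,0]]
  ]
}}

```text
t: 3.9
ee_pos: [0.6159, -0.0115, 0.1497]
tool_rot: [-0.563, 0.563, -0.427, 0.427]
contact_force: [0.1, 0.5, -1.4]
opening: 0.0856
```

Call:
{"name": "apply_moves", "arguments": {
  "commands": [
    [[0.55,0,0,0,0,0,0],[0.45,0,0,0,0,0,0],[0.4,0,0,0,0,0,0],[0.4,0,0,0,0,0,0],[0.4,0,0,0,0,0,0]]
  ]
}}

```text
t: 4.4
ee_pos: [0.616, -0.0115, 0.1497]
tool_rot: [0.563, -0.563, 0.427, -0.427]
contact_force: [0.7, 0.6, -0.2]
opening: 0.0342
```

```bash
python3 - <<'E'
from h import *
S=camera("scene"); st([.616,-.011,.15])
cv2.imwrite("pics/s3.png",cv2.resize(S["color"][190:310,270:400,::-1],None,fx=5,fy=5,interpolation=2))
E
```

```text
t 4.45 p [ 0.616  -0.0115  0.1497] F [-0.11 -1.22 -0.25] M [ 0.09  0.05 -0.03] op 0.0342
q [-0.02  0.46 -0.06  1.06 -0.    2.85]
[[ 0.269  0.     0.963]
 [-0.963 -0.     0.269]
 [ 0.    -1.     0.   ]]
units [-0.01 -0.01  0.01]
```

View pics/s3.png

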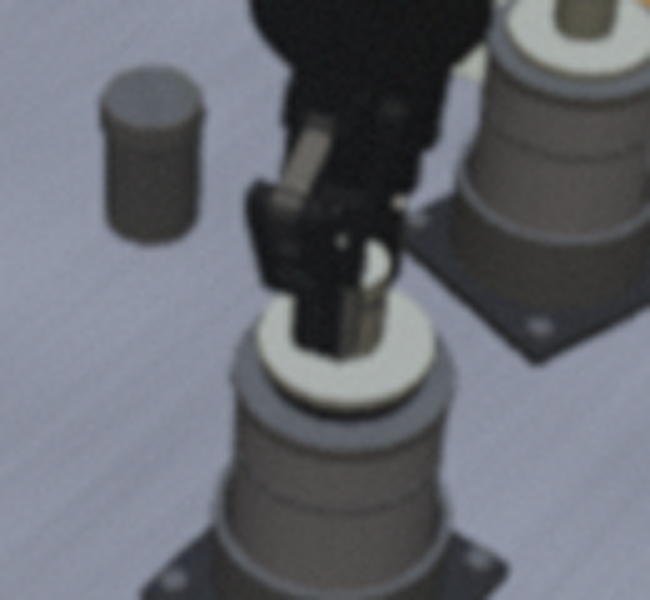

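Call:
{"name": "apply_moves", "arguments": {
  "commands": [
    [[0.36,0,0,0,0,0,0],[0.33,0,0,0,0,0,0],[0.31,0,0,0,0,0,0],[0.3,0,0,0,0,0,0]]
  ]
}}

```text
t: 4.85
ee_pos: [0.6158, -0.0108, 0.1497]
tool_rot: [0.564, -0.563, 0.428, -0.427]
contact_force: [-1.2, 3.4, 0.9]
opening: 0.0256
```

Call:
{"name": "apply_moves", "arguments": {
  "commands": [
    [[0.2,0,0,0,0,0,0],[0.1,0,0,0,0,0,0],[0,0,0,0,0,0,0],[0,0,0,0,0,0,0]]
  ]
}}

```text
t: 5.25
ee_pos: [0.6158, -0.0108, 0.1497]
tool_rot: [0.564, -0.563, 0.428, -0.427]
contact_force: [-1.8, 4.2, 2.2]
opening: 0.0239
```

```bash
python3 -c "
from h import *; st([.616,-.011,.15])"
```

```text
t 5.25 p [ 0.6158 -0.0108  0.1497] F [-1.77  4.18  2.24] M [ 1.03  0.26 -0.02] op 0.0239
q [-0.02  0.46 -0.06  1.06  0.    2.85]
[[ 0.27  -0.     0.963]
 [-0.963  0.001  0.27 ]
 [-0.001 -1.     0.   ]]
units [ 0.01 -0.01  0.01]
```

Call:
{"name": "apply_moves", "arguments": {
  "commands": [
    [[0,-0.02,0.03,0,0,0,0],[0,0,0.03,0,0,0,0],[0,0,0,0,0,0,0]]
  ]
}}

```text
t: 5.55
ee_pos: [0.6158, -0.0108, 0.1486]
tool_rot: [0.564, -0.563, 0.427, -0.427]
contact_force: [-2.7, 4.2, 5.9]
opening: 0.024
```

Call:
{"name": "apply_moves", "arguments": {
  "commands": [
    [[0,0,0.03,0,0,0,0],[0,0,0.02,0,0,0,0],[0,0,0,0,0,0,0]]
  ]
}}

```text
t: 5.85
ee_pos: [0.6159, -0.0108, 0.1478]
tool_rot: [0.564, -0.563, 0.427, -0.428]
contact_force: [-3.1, 2.9, 9.4]
opening: 0.0243
```

Call:
{"name": "apply_moves", "arguments": {
  "commands": [
    [[0,0,0.03,0,0,0,0],[0,0,0.03,0,0,0,0],[0,0,0,0,0,0,0]]
  ]
}}

```text
t: 6.15
ee_pos: [0.6159, -0.0108, 0.1468]
tool_rot: [0.564, -0.563, 0.427, -0.428]
contact_force: [-4.5, 3.4, 13.6]
opening: 0.0242
```

Call:
{"name": "apply_moves", "arguments": {
  "commands": [
    [[0,0,0.03,0,0,0,0],[0,0,0.03,0,0,0,0],[0,0,0,0,0,0,0]]
  ]
}}

```text
t: 6.45
ee_pos: [0.616, -0.0108, 0.1454]
tool_rot: [0.564, -0.563, 0.427, -0.428]
contact_force: [-6.8, 4.5, 15.0]
opening: 0.0241
```

Call:
{"name": "apply_moves", "arguments": {
  "commands": [
    [[0,0,0.03,0,0,0,0],[0,0,0.03,0,0,0,0],[0,0,0,0,0,0,0]]
  ]
}}

```text
t: 6.75
ee_pos: [0.616, -0.0108, 0.1437]
tool_rot: [0.564, -0.563, 0.427, -0.428]
contact_force: [-6.6, 3.5, 14.6]
opening: 0.0248
```

Call:
{"name": "apply_moves", "arguments": {
  "commands": [
    [[0,-0.03,0.03,-0.05,0,0,0],[0,0,0.03,0,0,0,0],[0,0,0,0,0,0,0]]
  ]
}}

```text
t: 7.05
ee_pos: [0.6159, -0.0107, 0.1425]
tool_rot: [0.564, -0.562, 0.426, -0.429]
contact_force: [-3.0, 3.0, 15.5]
opening: 0.0242
```

Call:
{"name": "apply_moves", "arguments": {
  "commands": [
    [[0,0,0.03,0,0,0,0],[0,0,0.03,0,0,0,0],[0,0,0,0,0,0,0]]
  ]
}}

```text
t: 7.35
ee_pos: [0.6159, -0.0107, 0.1406]
tool_rot: [0.564, -0.562, 0.426, -0.429]
contact_force: [-3.4, 2.7, 16.4]
opening: 0.0243
```

Call:
{"name": "apply_moves", "arguments": {
  "commands": [
    [[0,0,0.03,0,0,0,0],[0,0,0.03,0,0,0,0],[0,0,0,0,0,0,0]]
  ]
}}

```text
t: 7.65
ee_pos: [0.6159, -0.0107, 0.1389]
tool_rot: [0.564, -0.562, 0.426, -0.429]
contact_force: [-3.1, 3.2, 15.2]
opening: 0.024
```

```bash
python3 - <<'E'
from h import *
S=camera("scene"); st()
cv2.imwrite("pics/s4.png",cv2.resize(S["color"][190:310,270:400,::-1],None,fx=5,fy=5,interpolation=2))
E
```

```text
t 7.7 p [ 0.6158 -0.0107  0.1388] F [-2.49  2.86 15.63] M [0.72 0.72 0.05] op 0.0242
q [-0.02  0.46 -0.08  1.03 -0.    2.85]
[[ 0.269  0.005  0.963]
 [-0.963 -0.001  0.269]
 [ 0.002 -1.     0.005]]
```

View pics/s4.png

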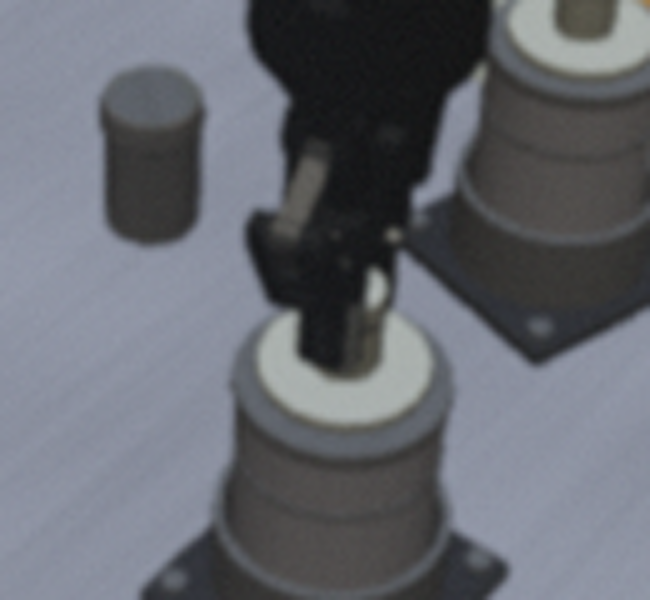

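Call:
{"name": "apply_moves", "arguments": {
  "commands": [
    [[0,0,0.03,0,0,0,0],[0,0,0,0,0,0,0]]
  ]
}}

```text
t: 7.9
ee_pos: [0.6159, -0.0107, 0.138]
tool_rot: [0.564, -0.562, 0.426, -0.429]
contact_force: [-4.2, 3.2, 15.0]
opening: 0.0242
```

Call:
{"name": "apply_moves", "arguments": {
  "commands": [
    [[0,0,0.03,0,0,0,0],[0,0,0,0,0,0,0]]
  ]
}}

```text
t: 8.1
ee_pos: [0.6159, -0.0107, 0.137]
tool_rot: [0.564, -0.562, 0.426, -0.429]
contact_force: [-3.9, 3.0, 15.9]
opening: 0.024
```

Call:
{"name": "apply_moves", "arguments": {
  "commands": [
    [[0,0,0.03,0,0,0,0],[0,0,0,0,0,0,0]]
  ]
}}

```text
t: 8.3
ee_pos: [0.6159, -0.0107, 0.1365]
tool_rot: [0.564, -0.562, 0.426, -0.429]
contact_force: [-3.6, 2.9, 17.6]
opening: 0.0238
```

Force begins to rise.

Call:
{"name": "apply_moves", "arguments": {
  "commands": [
    [[0,0,0.03,0,0,0,0],[0,0,0,0,0,0,0],[0,0,0,0,0,0,0]]
  ]
}}

```text
t: 8.6
ee_pos: [0.6159, -0.0107, 0.1361]
tool_rot: [0.564, -0.562, 0.426, -0.429]
contact_force: [-5.5, 3.4, 18.7]
opening: 0.0243
```

Call:
{"name": "apply_moves", "arguments": {
  "commands": [
    [[0,0,0.03,0,0,0,0],[0,0,0,0,0,0,0],[0,0,0,0,0,0,0]]
  ]
}}

```text
t: 8.9
ee_pos: [0.616, -0.0107, 0.1356]
tool_rot: [0.565, -0.562, 0.426, -0.429]
contact_force: [-5.3, 3.2, 21.4]
opening: 0.0242
```

Call:
{"name": "apply_moves", "arguments": {
  "commands": [
    [[0,0,0.02,0,0,0,0],[0,0,0,0,0,0,0],[0,0,0,0,0,0,0]]
  ]
}}

```text
t: 9.2
ee_pos: [0.616, -0.0107, 0.1352]
tool_rot: [0.565, -0.562, 0.425, -0.429]
contact_force: [-5.2, 2.3, 22.1]
opening: 0.024
```

Call:
{"name": "apply_moves", "arguments": {
  "commands": [
    [[0,0,-0.05,0,0,0,0],[0,0,-0.05,0,0,0,0],[0,0,0,0,0,0,0],[0,0,0,0,0,0,0]]
  ]
}}

```text
t: 9.6
ee_pos: [0.6159, -0.0107, 0.1369]
tool_rot: [0.564, -0.562, 0.426, -0.429]
contact_force: [-3.1, 4.0, 15.7]
opening: 0.0242
```

Call:
{"name": "apply_moves", "arguments": {
  "commands": [
    [[0,0,-0.05,0,0,0,0],[0,0,-0.05,0,0,0,0],[0,0,0,0,0,0,0],[0,0,0,0,0,0,0]]
  ]
}}

```text
t: 10.0
ee_pos: [0.6158, -0.0108, 0.1386]
tool_rot: [0.564, -0.563, 0.426, -0.429]
contact_force: [-1.2, 3.7, 10.3]
opening: 0.0241
```

Call:
{"name": "apply_moves", "arguments": {
  "commands": [
    [[0,0,-0.05,0,0,0,0],[0,0,-0.05,0,0,0,0],[0,0,-0.05,0,0,0,0],[0,0,0,0,0,0,0],[0,0,0,0,0,0,0]]
  ]
}}

```text
t: 10.5
ee_pos: [0.6156, -0.0108, 0.141]
tool_rot: [0.564, -0.563, 0.427, -0.428]
contact_force: [3.6, 2.6, 0.2]
opening: 0.024
```

Call:
{"name": "apply_moves", "arguments": {
  "commands": [
    [[0,0,-0.04,0,0,0,0],[0,0,-0.04,0,0,0,0],[0,0,0,0,0,0,0],[0,0,0,0,0,0,0]]
  ]
}}

```text
t: 10.9
ee_pos: [0.6155, -0.0108, 0.1423]
tool_rot: [0.563, -0.563, 0.427, -0.428]
contact_force: [5.4, 2.4, -5.4]
opening: 0.024
```

Call:
{"name": "apply_moves", "arguments": {
  "commands": [
    [[0,-0.02,-0.02,0.06,0,0,0],[0,0,-0.02,0,0,0,0],[0,0,0,0,0,0,0],[0,0,0,0,0,0,0]]
  ]
}}

```text
t: 11.3
ee_pos: [0.6156, -0.0106, 0.1432]
tool_rot: [-0.562, 0.564, -0.427, 0.428]
contact_force: [6.0, -1.6, -8.4]
opening: 0.0243
```

```bash
python3 -c "
from h import *; st()"
```

```text
t 11.3 p [ 0.6156 -0.0106  0.1432] F [ 5.97 -1.55 -8.36] M [-0.43 -1.07  0.02] op 0.0243
q [-0.02  0.46 -0.07  1.04 -0.    2.85]
[[ 0.269 -0.001  0.963]
 [-0.963 -0.002  0.269]
 [ 0.002 -1.    -0.002]]
```

Call:
{"name": "apply_moves", "arguments": {
  "commands": [
    [[0,0.01,-0.02,0.06,0,0,0],[0,0,0,0,0,0,0],[0,0,0,0,0,0,0]]
  ]
}}

```text
t: 11.6
ee_pos: [0.6157, -0.0105, 0.1437]
tool_rot: [-0.562, 0.565, -0.428, 0.427]
contact_force: [1.3, -4.6, -10.6]
opening: 0.0243
```

Call:
{"name": "apply_moves", "arguments": {
  "commands": [
    [[0,0,0,0,0,0,0],[0,0,0,0,0,0,0]]
  ]
}}

```text
t: 11.8
ee_pos: [0.6157, -0.0105, 0.1439]
tool_rot: [-0.562, 0.565, -0.428, 0.427]
contact_force: [2.2, -6.6, -12.0]
opening: 0.0242
```

Call:
{"name": "apply_moves", "arguments": {
  "commands": [
    [[0,0.03,0.02,0,0,0,0],[0,0,0,0,0,0,0]]
  ]
}}

```text
t: 12.0
ee_pos: [0.6158, -0.0105, 0.1436]
tool_rot: [-0.562, 0.564, -0.428, 0.426]
contact_force: [-1.8, -4.6, -10.3]
opening: 0.0243
```

Call:
{"name": "apply_moves", "arguments": {
  "commands": [
    [[0,0,0,0,0,0,0],[0,0,0,0,0,0,0]]
  ]
}}

```text
t: 12.2
ee_pos: [0.6159, -0.0105, 0.1438]
tool_rot: [-0.562, 0.564, -0.428, 0.427]
contact_force: [-2.4, -4.9, -11.5]
opening: 0.024
```

Call:
{"name": "apply_moves", "arguments": {
  "commands": [
    [[0,0,0,0,0,0,0],[0,0,0,0,0,0,0]]
  ]
}}

```text
t: 12.4
ee_pos: [0.6158, -0.0105, 0.1437]
tool_rot: [-0.562, 0.564, -0.428, 0.427]
contact_force: [-2.8, -4.6, -10.6]
opening: 0.024
```

Call:
{"name": "apply_moves", "arguments": {
  "commands": [
    [[0,0,0.01,0,0,0,0],[0,0,0,0,0,0,0],[0,0,0,0,0,0,0]]
  ]
}}

```text
t: 12.7
ee_pos: [0.6158, -0.0105, 0.1436]
tool_rot: [-0.562, 0.564, -0.428, 0.427]
contact_force: [-3.1, -4.6, -10.5]
opening: 0.0237
```

Call:
{"name": "apply_moves", "arguments": {
  "commands": [
    [[0,0,0,0,0,0,0],[0,0,0,0,0,0,0],[0,0,0,0,0,0,0],[0,0,0,0,0,0,0]]
  ]
}}

```text
t: 13.1
ee_pos: [0.6158, -0.0105, 0.1436]
tool_rot: [-0.562, 0.564, -0.428, 0.427]
contact_force: [-2.2, -5.4, -10.7]
opening: 0.0241
```

Call:
{"name": "apply_moves", "arguments": {
  "commands": [
    [[0,0,0,0,0,0,0],[0,0,0,0,0,0,0],[0,0,0,0,0,0,0],[0,0,0,0,0,0,0]]
  ]
}}

```text
t: 13.5
ee_pos: [0.6158, -0.0105, 0.1436]
tool_rot: [-0.562, 0.564, -0.428, 0.427]
contact_force: [-2.4, -4.7, -10.2]
opening: 0.0242
```

Call:
{"name": "apply_moves", "arguments": {
  "commands": [
    [[0,0,0,0,0,0,0],[0,0,0,0,0,0,0],[0,0,0,0,0,0,0],[0,0,0,0,0,0,0]]
  ]
}}

```text
t: 13.9
ee_pos: [0.6158, -0.0105, 0.1436]
tool_rot: [-0.562, 0.564, -0.428, 0.427]
contact_force: [-2.6, -4.2, -11.1]
opening: 0.024
```

Held about 10.5 N for over 1.5 s, z steady. Now relax to zero force.

Call:
{"name": "apply_moves", "arguments": {
  "commands": [
    [[0,0.02,0.05,-0.04,0,0,0],[0,0,0.05,0,0,0,0],[0,0,0.03,0,0,0,0],[0,0,0,0,0,0,0],[0,0,0,0,0,0,0]]
  ]
}}

```text
t: 14.4
ee_pos: [0.6159, -0.0106, 0.1414]
tool_rot: [-0.563, 0.563, -0.428, 0.427]
contact_force: [-5.7, -2.0, -2.1]
opening: 0.0243
```

```bash
python3 -c "
from h import *; st()"
```

```text
t 14.4 p [ 0.6159 -0.0106  0.1414] F [-5.67 -2.04 -2.12] M [-0.57  1.08  0.03] op 0.0243
q [-0.02  0.46 -0.07  1.04  0.    2.85]
[[ 0.27  -0.001  0.963]
 [-0.963  0.001  0.27 ]
 [-0.001 -1.    -0.001]]
```

Call:
{"name": "apply_moves", "arguments": {
  "commands": [
    [[0,0,0.03,-0.06,0,0,0],[0,0,0,0,0,0,0],[0,0,0,0,0,0,0]]
  ]
}}

```text
t: 14.7
ee_pos: [0.6158, -0.0107, 0.1407]
tool_rot: [0.564, -0.563, 0.427, -0.428]
contact_force: [-2.7, 0.1, 0.8]
opening: 0.0243
```

Call:
{"name": "apply_moves", "arguments": {
  "commands": [
    [[0.5,0,0,0,0,0,0],[0.6,0,0,0,0,0,0],[0.7,0,0,0,0,0,0],[0.7,0,0,0,0,0,0],[0.7,0,0,0,0,0,0]]
  ]
}}

```text
t: 15.2
ee_pos: [0.6153, -0.0114, 0.1396]
tool_rot: [0.563, -0.563, 0.427, -0.427]
contact_force: [-0.2, 0.3, -0.4]
opening: 0.0601
```

Call:
{"name": "apply_moves", "arguments": {
  "commands": [
    [[0.7,0,-0.2,0,0,0,0],[0.7,0,-0.5,0,0,0,0],[0.7,0,-0.7,0,0,0,0],[0.7,0,-0.8,0,0,0,0],[0.7,0,-0.8,0,0,0,0]]
  ]
}}

```text
t: 15.7
ee_pos: [0.6149, -0.0115, 0.2307]
tool_rot: [0.563, -0.563, 0.427, -0.427]
contact_force: [0.2, -0.0, 0.5]
opening: 0.06
```

```bash
python3 - <<'E'
from h import *
S=camera("scene"); T=camera("top");st()
cv2.imwrite("pics/s5.png",cv2.resize(S["color"][150:350,200:450,::-1],None,fx=3,fy=3,interpolation=2))
X=(.616,-.011,.166); print(proj(S,X), (proj(S,X)-[200,150])*3)
E
```

```text
t 15.8 p [ 0.6174 -0.0115  0.2338] F [ 0.55 -0.64 -0.26] M [ 0.03 -0.   -0.02] op 0.0602
q [-0.02  0.41  0.1   1.25  0.    2.85]
[[ 0.269  0.008  0.963]
 [-0.963 -0.     0.269]
 [ 0.002 -1.     0.007]]
[338.70493417 245.77537655] [416.1148025  287.32612964]
```

View pics/s5.png

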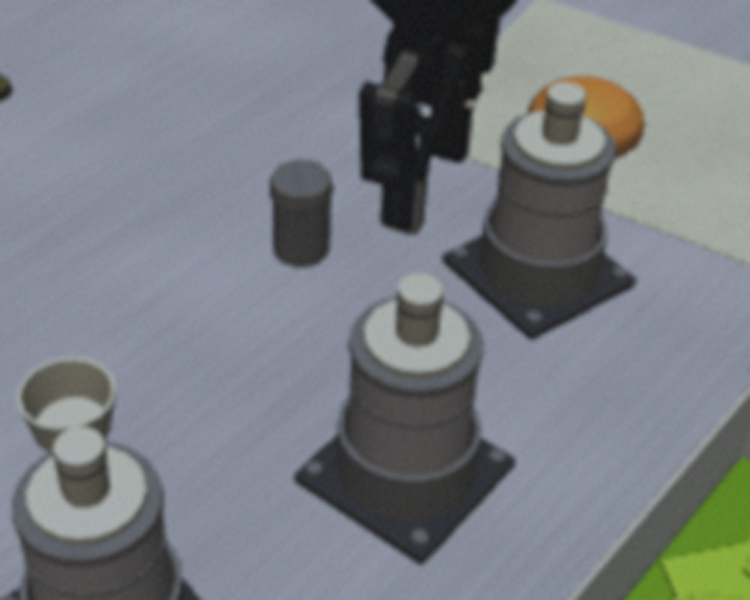

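The picture shows the middle plug at crop (418, 335) sitting flush on the rim with no black skirt visible. It looks like its neighbours, and the gripper is clear.

```bash
python3 -c "
from bench import arm; print(arm.close_job())"
```

```text
the job is handed in; nothing more can be done
None
```

The proud plug was on the middle canister, at about (0.616, −0.011). It is now pressed home and tug-tested, the knob is released, and I handed the job in at about 16 s.

- **Press:** I gripped the knob and pushed straight down. The plug slid at about 15–16 N for about 9.5 mm. The force then rose with the spring to 22 N, where I stopped, short of the 30 N at which the holder bottoms out.
- **Tug:** I pulled up with about 10–11 N for nearly 2 s at a steady height. One reading early in the pull reached 12.0 N, and I eased off at once. Readings came only at the end of each call, so I could not see any brief peaks in between. Side forces of up to about 7 N showed during the press and tug from small misalignment; the highest sideways and upward pull together was about 14 N at that same early reading.
- **Retained:** the tool height at zero force was about 0.141 m both before and after the tug, so the plug did not creep out.
- **Last checks:** the final scene picture shows the flange flush on the rim with no black skirt visible. The gripper was about 65 mm above the knob with no contact force. The other two canisters, the shaker, the bun and the sauce cup looked undisturbed. The cutter and squeeze bottle were outside that last picture, but the arm's path did not go near them at low height.

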